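Clamp the oil stone in its turnbuckle holder

TASK

Pick up the grey oil stone from behind the blue-jawed sharpening-stone holder and lay it flat on the holder's narrow rubber bed, lengthwise between the two jaw pads. Then turn the red-tipped turnbuckle by its spokes, tops away from the robot, slowly at the last, so that both jaws draw in together and nip the stone firmly: stop when a spoke end, which runs free at about 6 N, needs about 15 N; forced much harder, the stone cracks. Let go with the stone held on its bed, and leave the bottle and the jar beside it alone.

Things in the scene. Friction and masses are not known exactly. Their poses are not given: they have to be found in the camera images.
- stone_mid (a point): Centre of the loose grey oil stone: a block 36 wide (its x) by 105 long (its y) by 24 high (z), 0.2 to 0.45 kg, lying flat on a plywood riser whose top is 150 mm above the cabinet top. Grasp across the 36 mm width.
- holder: Fixed holder; origin centre of underside of its grey base plate (140 x by 180 y by 8 mm), on the riser; x points from bed to turnbuckle, y along bed. Bed bar: 24 wide (x), 96 long (y), centred at x=-46, top at z=22 mm; lying on it the stone's centre is at x=-46, y=0, z=34 (lay it within about 8 mm and 6 deg; fingers have room beside the bar, plate top at z=8).
- turnbuckle (a joint): Turn of the turnbuckle in rad about the holder's y through (49, 0, 52) mm of the holder frame. Four 8 mm round spokes in the plane y=0, 90 deg apart, with red balls (16 mm dia., centres 34 mm from the axis); hub 28 mm dia. At 0 one spoke points straight up. Positive turns the top towards the holder's +x and draws each jaw in 3 mm per rad. Friction 0.2 Nm; stays put up to 33 N of nip. Spokes and balls are polished, slippery.
- jaw_left: Blue jaw at +y, 40 mm high by the bed, boss 67 mm high round the turnbuckle rod; moves along y only by the turnbuckle. At 0 rad its pad face, 22 mm dia., is 62.5 mm from the bed's middle when screwed home, but was left standing 0 to 5 mm nearer (not measured), so the turn at which the stone is nipped must be felt. Origin: that of the holder, moving with the jaw.
- jaw_right: Blue jaw at -y, the mirror image; its pad is fixed, face 62.5 mm from the bed's middle at 0 rad. Each 1 N of nip on the stone adds 0.006 Nm to the 0.2 Nm of turning friction; it rises some 40 N per 0.1 rad once both pads touch. Nip wanted 10 N or more; 140 N cracks the stone. Origin: that of the holder, moving with the jaw.
- flux_bottle: Bystander: small orange bottle with black cap, 30 dia. by 58 mm high, on the riser's far right corner; origin centre of its underside.
- paint_jar: Bystander: small black-capped jar, 34 dia. by 45 mm high, on the riser's far left corner; origin centre of its underside.

How it is judged (in metres and radians):
On the way:
1. the stone lies flat on the bed between the jaws, let go (x of stone_mid in the frame of holder between -0.056 and -0.036 m and y of stone_mid in the frame of holder between -0.014 and 0.014 m and z of stone_mid in the frame of holder between 0.029 and 0.039 m and angle between the y axis of stone_mid and the y axis of holder, either way round below 0.12 rad and contact force between each of the arm, the fingers and whetstone below 0.1 N), for 0.2 s.
At the end, for the whole second after the job is handed in: The stone is let go and at rest on the bed (centre within 10 mm across, 14 mm along and 5 mm in height of its seat, long side within 7 deg of the bed) and both jaws press on it with more than 10 N; the turnbuckle is at rest (all of step 1 and contact force between each of jaw_left, jaw_right and whetstone above 10 N and linear speed of whetstone below 0.01 m/s and velocity of joint turnbuckle between -0.05 and 0.05 rad/s); the robot touches nothing.
It fails at once if the stone is cracked: a jaw presses on it with more than 140 N (contact force between any of jaw_left, jaw_right and whetstone above 140 N).
It fails at once if the bottle or the jar is moved by more than 20 mm or tipped ((distance of flux_bottle from where it was at the start of the episode above 0.02 m or angle between flux_bottle's own z axis and vertical above 0.5 rad) or (distance of paint_jar from where it was at the start of the episode above 0.02 m or angle between paint_jar's own z axis and vertical above 0.5 rad)).
It also fails if it takes over 64 s, if anything falls off the work surface, if the arm or the gripper's body presses on something with over 40 N, if the wrist force passes 120 N, or if a joint passes its speed limit or range.

ROBOT

A 6-joint arm with a two-finger parallel gripper is mounted at the origin on a cart in front of the work surface, level with it; the furniture and walls round the work are solid. World frame = base frame: x ahead of the robot, y to its left, z up, the work surface at z = 0. Lengths are in mm, angles in rad, forces in N, time in s.
With the tool pointing down it reaches from about 275 to 750 mm from the base axis. Payload 10.2 kg.
Tool frame: the origin (TCP) lies at the very end of the fingers, on their centre line; the grasp point (between the pads) lies 19 mm behind it; z points along the fingers, y is the line along which they close (so a half turn about z gives the same grasp; the last joint's range is limited). The gripper opens to 85 mm and grips with 20 to 120 N. Pads are 22 mm wide; open, the fingers measure 114 mm over their backs; the gripper's body (76 mm by 85 mm) begins 54 mm behind the grasp point. The pads swing forward as they close: fully open they stand 13 mm farther back than shut.
Start: joints at [0.935, 0.313, 1.498, -0, 1.331, -0.223], TCP at [210.63, 480.901, 231.294] pointing down, gripper open.
Joint ranges: [-2.94, 2.94], [-0.97, 2.17], [0.19, 2.56], [-1.23, 4.37], [0.02, 3.11], [-2.88, 2.88]. Speed limits (rad/s): [2.39, 2.39, 3.01, 3.14, 3.14, 3.14].

INTERFACE

Orientations are given as a unit quaternion [w, x, y, z].
In Python, from rig import ctrl, vision gives the robot as it stands. The module is installed in compiled form; this text tells all that it offers.
- The arm moves only by the tool play_rows, never from a script. Its arguments are lists of equal length, an entry for each row: "translation": the shift along the tool's x, y, z in m, a list of three; "rotation": the turn, a rotation vector about the tool's x, y, z in rad, a list of three; "gripper": the gripper's target within -1 to 1 (shut at 1, half-way at 0, fully open at -1). A call has 1 to 10 rows; each row is the pose to reach, as a shift and turn from the pose commanded when the call began, along the tool's axes at that moment; what a row does not reach only later rows make up. A row lasts 1/8 s, in which the tool goes at most 62.5 mm and 10.7 degrees, less where a joint would pass 70% of its speed; a pose out of reach is approached as far as the arm can. A call with a gripper value outside its range is refused whole. The fingers move at their own pace and stop on an object; "force" is the grip in N (left out, the last holds). Time passes only in rows, so rows that repeat a pose let the fingers close. It gives the time, the measured TCP pose, the force, the opening and the grip force at its end, in the units of the state.
- ctrl.sense(): the state, without advancing time (a new reading comes with each control period).
- vision.capture(name): name is "side" or "top"; returns a dict with "pixels" (420x560x3 uint8, red, green, blue), "vfov" (degrees; the focal length in pixels is half the picture's height over the tangent of half this angle, whatever the lens; pixels are square), "cx", "cy" (the principal point, pixels), "rvec" (rotation vector, rad) and "tvec" (3), from world to camera coordinates, as OpenCV has them. Camera axes: x right, y down, z forward; pixel columns grow to the right and rows downward; lengths in mm; the calibration is good to about 2 mm. A picture is of the moment at which its call begins. There is no depth.
- ctrl.finish_job(): hands the job in; it is judged then, once.
The state is a dict: "time_s": time; "joints": joint angles; "dq": joint speeds; "tau": joint torques, N m; "eef_pos": TCP position; "ee_rot": TCP orientation; "force": force on the tool from outside, world axes, zero at the start; "wrist_torque": the same for the moment, N m; "grip_width": opening from 0.0 (shut) to 1.0 (fully open); "grip_force": force on a finger pad.
Only numpy, scipy, OpenCV 4.12 (cv2) and the standard library are available. Lean on these libraries where they do the work, as an engineer would, in place of code of your own. Each camera call takes 0.05 s, during which the arm holds its last target. There are 200 camera calls.

## Working session

There is one attempt and no reset: what is moved stays moved. The work goes in short steps, Python scripts to look and compute and a tool call to move; the robot and the scene stay as the last step left them, time stands still between calls to the robot, and variables do not carry over. Pictures are saved under pics/ and viewed, at most 10 in all, crops included, and the job is handed in when it is done.

Besides the shell and the picture viewer there is one more tool, called after "Emit:" as a command line: name --argument value ..., lists and objects as JSON in quotes. play_rows: Moves the arm, as the interface text tells. Its arguments: {"type":"object","properties":{"translation":{"type":"array"},"rotation":{"type":"array"},"gripper":{"type":"array"},"force":{"type":"number"}},"required":["translation","rotation","gripper"]}

```bash
mkdir -p pics; python3 - <<'E'
from rig import ctrl, vision
import cv2,pickle
s=ctrl.sense();print({k:(v.round(3).tolist() if hasattr(v,'round') and hasattr(v,'tolist') else v) for k,v in s.items()})
d={}
for n in("side","top"):
    c=vision.capture(n);d[n]=c
    cv2.imwrite(f"pics/{n}0.png",cv2.cvtColor(c["pixels"],cv2.COLOR_RGB2BGR));print({k:c[k] for k in c if k!="pixels"})
pickle.dump(d,open("c0.pkl","wb"))
E
```

```text
{'time_s': 0.0, 'joints': [0.935, 0.313, 1.498, 0.0, 1.331, -0.223], 'dq': [0.001, 0.003, 0.0, -0.002, -0.004, 0.0], 'tau': [0.001, -41.226, -25.975, -0.0, 0.004, -0.0], 'eef_pos': [210.473, 480.687, 230.75], 'ee_rot': [-0.0, 0.205, 0.979, -0.001], 'force': [0.337, -0.153, 0.154], 'wrist_torque': [0.04, 0.003, 0.019], 'grip_force': 0.0, 'grip_width': 0.9985105851261721}
{'vfov': 55.71836244547829, 'cx': 278.87815586051414, 'cy': 215.91330350455965, 'rvec': array([ 0.45533568, -2.50430371,  1.51092306]), 'tvec': array([408.82345815, 422.41452694, 542.42969728])}
{'vfov': 44.85148746293015, 'cx': 284.4041056191282, 'cy': 213.07520999198871, 'rvec': array([ 2.21555197, -2.17876617,  0.04936233]), 'tvec': array([-300.49537274,  547.61618682, 1038.27366763])}
```

View pics/side0.png

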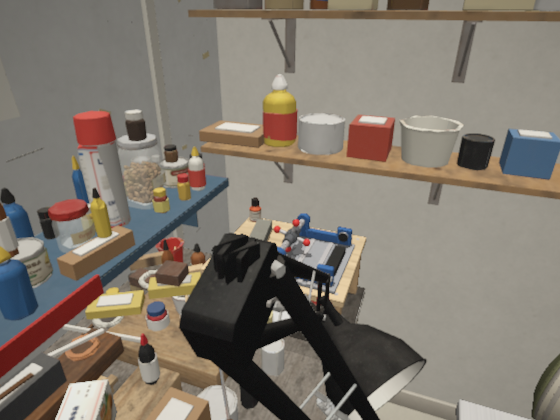

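View pics/top0.png

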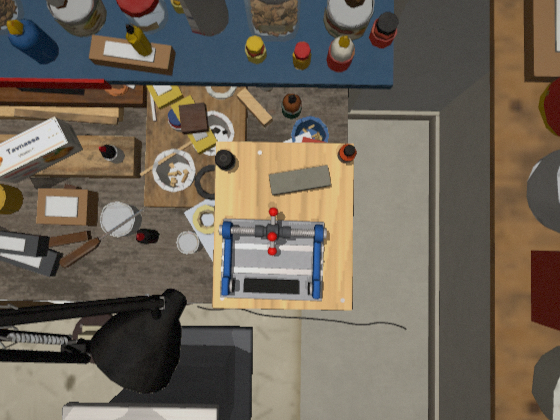

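Top view: image up is world +x, left is +y. The stone is near (300,180), the bed near (272,286), the red balls at (273,212/237/251), and a lamp at (130,350) stands near the robot's path. I'll crop the top view and locate the lamp.

```bash
cat > h.py <<'E'
import cv2,numpy as np,pickle
def cam(c):
    h,w=c["pixels"].shape[:2];f=h/2/np.tan(np.radians(c["vfov"])/2)
    K=np.array([[f,0,c["cx"]],[0,f,c["cy"]],[0,0,1]]);R=cv2.Rodrigues(np.array(c["rvec"]))[0];t=np.array(c["tvec"])
    return K,R,t
def ray(c,p,z):
    K,R,t=cam(c);d=R.T@np.linalg.inv(K)@[p[0],p[1],1];o=-R.T@t
    return o+d*(z-o[2])/d[2]
def proj(c,P):
    K,R,t=cam(c);q=(R@np.atleast_2d(np.array(P,float)).T).T+t;q=q@K.T;return q[:,:2]/q[:,2:]
def tri(c1,p1,c2,p2):
    K,R,t=cam(c1);P1=K@np.c_[R,t];K,R,t=cam(c2);P2=K@np.c_[R,t]
    X=cv2.triangulatePoints(P1,P2,np.array(p1,float),np.array(p2,float))[:,0];return X[:3]/X[3]
E
python3 - <<'E'
from h import *
d=pickle.load(open("c0.pkl","rb"));T,S=d["top"],d["side"]
for c in(T,S):
    K,R,t=cam(c);print("cam",(-R.T@t).round(0),R[2].round(2))
im=cv2.cvtColor(T["pixels"],cv2.COLOR_RGB2BGR)
cv2.imwrite("pics/t1.png",cv2.resize(im[130:320,205:365],None,fx=3.15,fy=3.15,interpolation=cv2.INTER_CUBIC))
im=cv2.cvtColor(S["pixels"],cv2.COLOR_RGB2BGR)
cv2.imwrite("pics/s1.png",cv2.resize(im[185:320,210:390],None,fx=4.4,fy=4.4,interpolation=cv2.INTER_CUBIC))
print("riser corners",[ray(T,p,150).round(0) for p in((215,143),(354,141),(353,309),(213,308))])
print("stone corners",[ray(T,p,174).round(0) for p in((269,174),(328,166),(331,186),(272,194))])
print("lamp head", tri(T,(140,350),S,(370,370)).round(0),tri(T,(175,295),S,(420,365)).round(0), tri(T,(175,295),S,(250,245)).round(0))
print("tcp/base in side",proj(S,[[210,480,231],[0,0,100],[0,0,300],[300,-50,400]]).round(0))
E
```

```text
cam [ 504. -293. 1062.] [ 0.05  0.   -1.  ]
cam [286. 409. 626.] [ 0.31 -0.83 -0.47]
riser corners [array([ 671., -164.,  150.]), array([ 679., -415.,  150.]), array([ 377., -416.,  150.]), array([ 375., -167.,  150.])]
stone corners [array([ 613., -263.,  174.]), array([ 629., -367.,  174.]), array([ 594., -372.,  174.]), array([ 578., -269.,  174.])]
lamp head [299. -37. 141.] [343. -90. 127.] [ 457. -111.  300.]
tcp/base in side [[ 454. 1752.]
 [ 607.  484.]
 [ 683.  371.]
 [ 398.  214.]]
```

View pics/t1.png

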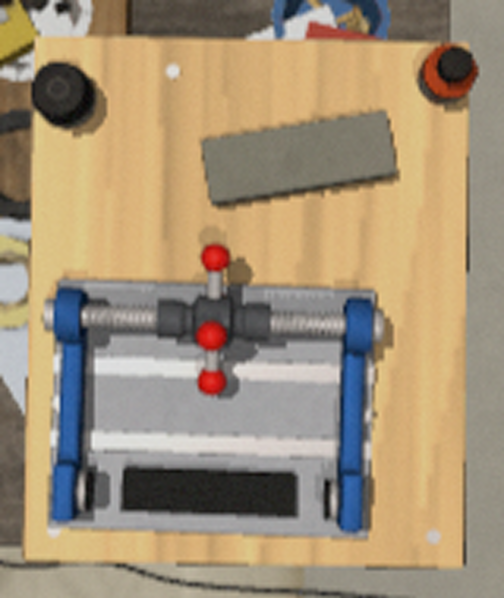

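View pics/s1.png

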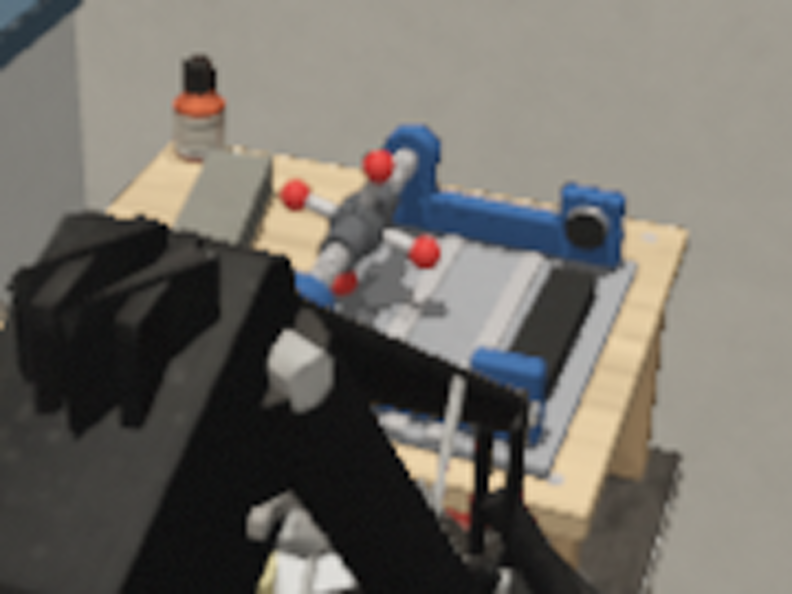

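```bash
python3 - <<'E'
from h import *
d=pickle.load(open("c0.pkl","rb"));T,S=d["top"],d["side"]
o=np.array([205,130]);g=lambda p:np.array(p)/3.15+o
bed=[ray(T,g(p),172) for p in((123,468),(297,473),(296,516),(122,511))]
pl=[ray(T,g(p),158) for p in((62,281),(376,290),(368,536),(48,532))]
b=np.mean(bed,0);print(np.round(bed),b.round(1));print(np.round(pl),np.mean(pl,0).round(1))
yd=(bed[0]-bed[1]+bed[3]-bed[2]);th=np.arctan2(-yd[0],yd[1]);print("yaw bed",th,np.linalg.norm(yd)/2)
yd=(pl[0]-pl[1]+pl[3]-pl[2]);print("yaw plate",np.arctan2(-yd[0],yd[1]),np.linalg.norm(yd)/2)
so=np.array([210,185]);sg=lambda p:np.array(p)/4.4+so
for a,q in(((215,258),(294,194)),((211,336),(378,166)),((211,382),(425,252))):
    X=tri(T,g(a),S,sg(q));print("ball",X.round(1),(proj(T,X)-g(a)).round(1),(proj(S,X)-sg(q)).round(1))
for z in(150,200,250,300,350,400,450,500):
    print(z,"S shade(370,370)",ray(S,(370,370),z)[:2].round(),"T shade",ray(T,(140,350),z)[:2].round(),"S block tip",ray(S,(225,245),z)[:2].round(),"S joint",ray(S,(277,270),z)[:2].round(),"T knob",ray(T,(175,300),z)[:2].round(), "T leftarm",ray(T,(50,308),z)[:2].round())
E
```

```text
[[ 430. -223.  172.]
 [ 429. -319.  172.]
 [ 405. -319.  172.]
 [ 406. -223.  172.]] [ 417.5 -271.3  172. ]
[[ 533. -186.  158.]
 [ 531. -363.  158.]
 [ 393. -360.  158.]
 [ 392. -181.  158.]] [ 462.4 -272.4  158. ]
yaw bed -0.011695230253718478 96.14961524689346
yaw plate -0.0036762973149333145 178.30394468623822
ball [ 544.7 -273.   209.3] [[0.1 0.2]] [[-0.3 -0. ]]
ball [ 502.9 -272.3  233.2] [[0.1 0.4]] [[-0.5 -0. ]]
ball [ 478.2 -271.7  192. ] [[0.1 0.3]] [[-0.4 -0. ]]
150 S shade(370,370) [303. -26.] T shade [299. -40.] S block tip [ 664. -261.] S joint [ 521. -213.] T knob [388. -99.] T leftarm [370. 123.]
200 S shade(370,370) [301.  19.] T shade [310. -54.] S block tip [ 624. -191.] S joint [ 496. -148.] T knob [ 394. -110.] T leftarm [377. 100.]
250 S shade(370,370) [299.  65.] T shade [321. -67.] S block tip [ 585. -121.] S joint [471. -83.] T knob [ 401. -121.] T leftarm [385.  77.]
300 S shade(370,370) [297. 111.] T shade [333. -81.] S block tip [545. -50.] S joint [447. -17.] T knob [ 407. -131.] T leftarm [392.  54.]
350 S shade(370,370) [296. 157.] T shade [344. -95.] S block tip [505.  20.] S joint [422.  48.] T knob [ 413. -142.] T leftarm [399.  32.]
400 S shade(370,370) [294. 202.] T shade [ 355. -109.] S block tip [465.  91.] S joint [397. 114.] T knob [ 420. -152.] T leftarm [407.   9.]
450 S shade(370,370) [292. 248.] T shade [ 366. -123.] S block tip [425. 161.] S joint [372. 179.] T knob [ 426. -163.] T leftarm [414. -14.]
500 S shade(370,370) [290. 294.] T shade [ 378. -137.] S block tip [386. 232.] S joint [348. 244.] T knob [ 432. -174.] T leftarm [421. -37.]
```

```bash
python3 - <<'E'
from h import *
d=pickle.load(open("c0.pkl","rb"));T,S=d["top"],d["side"]
a=np.clip(S["pixels"][205:420,180:440,::-1]*1.6,0,255).astype(np.uint8);b=np.clip(T["pixels"][270:420,0:260,::-1]*1.8,0,255).astype(np.uint8)
a=cv2.resize(a,(400,331),interpolation=2);b=cv2.resize(b,(400,231),interpolation=2)
c=np.zeros((331,800,3),np.uint8);c[:,:400]=a;c[:231,400:]=b
cv2.imwrite("pics/l.png",c)
E
```

```text
(no output)
```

View pics/l.png

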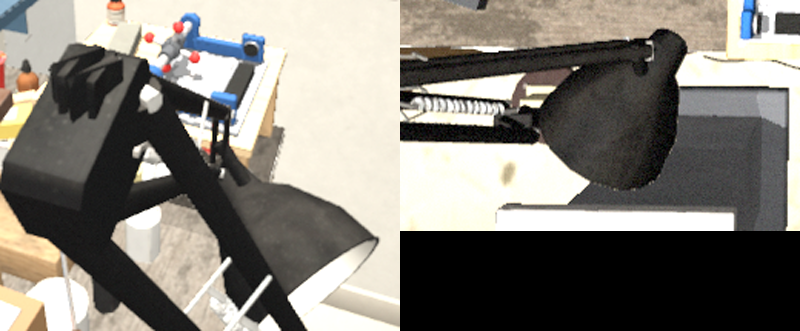

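```bash
python3 - <<'E'
from h import *
d=pickle.load(open("c0.pkl","rb"));T,S=d["top"],d["side"]
for n,a,q in(("apex",(177,299),(333,322)),("armend",(162,301),(326,280)),("armend2",(175,297),(326,275)),("rim",(153,392),(424,360)),("shadebody",(140,350),(370,370)),("shade top",(120,340),(360,325))):
    X=tri(T,a,S,q);print(n,X.round(0),(proj(T,X)-a).round(1),(proj(S,X)-q).round(1))
print(ray(T,(20,312),400),ray(S,(280,250),400),ray(S,(240,240),450))
E
```

```text
apex [ 385. -104.  150.] [[0.6 2.5]] [[-4.5 -0. ]]
armend [396. -98. 239.] [[0.2 0.8]] [[-1.5  0. ]]
armend2 [ 402. -118.  234.] [[0.3 1.1]] [[-1.9 -0. ]]
rim [229. -67. 158.] [[-0.  -0.3]] [[ 0.6 -0.1]]
shadebody [299. -37. 141.] [[-0.3 -1.4]] [[ 2.8 -0.2]]
shade top [330. -29. 227.] [[0.3 1.4]] [[-2.7  0.1]]
[400.95787185  47.38533625 400.        ] [406.89381321  79.17047424 400.        ] [417.20016899 149.56506747 450.        ]
```

The lamp occupies x 220–430, y > −125, z up to about 480, so I'll go over it at z ≈ 620. Rising first, with some retraction.

Emit:
play_rows --translation '[[0, -0.01, -0.055], [0, -0.03, -0.11], [0, -0.05, -0.165], [0, -0.07, -0.22], [0, -0.09, -0.275], [0, -0.11, -0.33], [0, -0.125, -0.385], [0, -0.125, -0.39]]' --rotation '[[0, 0, 0], [0, 0, 0], [0, 0, 0], [0, 0, 0], [0, 0, 0], [0, 0, 0], [0, 0, 0], [0, 0, 0]]' --gripper '[-1, -1, -1, -1, -1, -1, -1, -1]'

```text
time_s: 1.1
eef_pos: [160.0, 365.6, 624.4]
ee_rot: [0.002, 0.205, 0.979, 0.003]
force: [-0.2, 1.1, -0.6]
grip_width: 1.001
grip_force: 0.0
```

Emit:
play_rows --translation '[[-0.052, -0.034, 0], [-0.104, -0.068, 0], [-0.156, -0.102, 0], [-0.208, -0.136, 0], [-0.26, -0.17, 0], [-0.312, -0.204, 0], [-0.367, -0.239, 0], [-0.387, -0.292, 0], [-0.407, -0.345, 0], [-0.426, -0.399, 0]]' --rotation '[[0, 0, 0.1], [0, 0, 0.2], [0, 0, 0.3], [0, 0, 0.4], [0, 0, 0.5], [0, 0, 0.6], [0, 0, 0.7], [0, 0, 0.8], [0, 0, 0.9], [0, 0, 1.005]]' --gripper '[-1, -1, -1, -1, -1, -1, -1, -1, -1, -1]'

```text
time_s: 2.35
eef_pos: [390.6, -172.1, 620.1]
ee_rot: [-0.001, 0.652, 0.758, 0.0]
force: [0.9, -0.1, -0.5]
grip_width: 1.005
grip_force: 0.0
```

Emit:
play_rows --translation '[[-0.022, 0.024, 0.049], [-0.044, 0.047, 0.098], [-0.066, 0.071, 0.146], [-0.088, 0.094, 0.195], [-0.11, 0.118, 0.244], [-0.132, 0.142, 0.293], [-0.154, 0.165, 0.341], [-0.176, 0.189, 0.39], [-0.176, 0.189, 0.39]]' --rotation '[[0, 0, 0], [0, 0, 0], [0, 0, 0], [0, 0, 0], [0, 0, 0], [0, 0, 0], [0, 0, 0], [0, 0, 0], [0, 0, 0]]' --gripper '[-1, -1, -1, -1, -1, -1, -0.5, -0.5, -0.5]'

```text
time_s: 3.48
eef_pos: [603.4, -314.7, 223.7]
ee_rot: [-0.006, 0.651, 0.759, -0.0]
force: [-0.4, -0.1, 0.4]
grip_width: 0.75
grip_force: 0.0
```

```bash
python3 - <<'E'
from h import *
from rig import ctrl,vision
s=ctrl.sense();print(s["eef_pos"],s["ee_rot"],s["joints"].round(2) if hasattr(s["joints"],"round") else s["joints"],s["grip_width"])
T=vision.capture("top");S=vision.capture("side")
a=cv2.resize(T["pixels"][120:320,200:400,::-1],(500,500));b=cv2.resize(S["pixels"][120:320,200:320,::-1],(300,500))
cv2.imwrite("pics/v2.png",np.hstack([a,b]))
E
```

```text
[ 603.36162255 -314.65023059  223.71725866] [-6.07312709e-03  6.51101657e-01  7.58966159e-01 -3.45237258e-04] [-0.65  0.69  0.94 -0.    1.53 -0.81] 0.7498145198699171
```

View pics/v2.png

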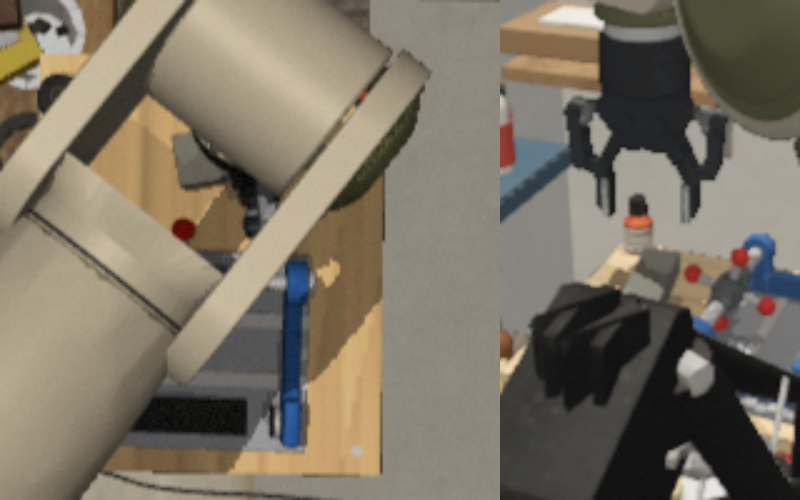

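The gripper is straddling the stone with free space around it (stone's left end at crop (200,160), bottle behind and clear). Descending.

Emit:
play_rows --translation '[[0, 0, 0.03], [0, 0, 0.06], [0, 0, 0.07], [0, 0, 0.07]]' --rotation '[[0, 0, 0], [0, 0, 0], [0, 0, 0], [0, 0, 0]]' --gripper '[-0.5, -0.5, -0.5, -0.5]'

```text
time_s: 4.08
eef_pos: [604.4, -315.2, 163.0]
ee_rot: [0.001, 0.651, 0.759, 0.0]
force: [-0.6, -0.0, 0.7]
grip_width: 0.75
grip_force: 0.0
```

Emit:
play_rows --translation '[[-0.002, 0, 0.006], [-0.003, 0, 0.01], [-0.003, 0, 0.01], [-0.003, 0, 0.01], [-0.003, 0, 0.01], [-0.003, 0, 0.01], [-0.003, 0, 0.01]]' --rotation '[[0, 0, 0], [0, 0, 0], [0, 0, 0], [0, 0, 0], [0, 0, 0], [0, 0, 0], [0, 0, 0]]' --gripper '[-0.5, -0.5, 1, 1, 1, 1, 1]' --force 50

```text
time_s: 4.95
eef_pos: [604.8, -318.2, 151.7]
ee_rot: [0.0, 0.651, 0.759, -0.0]
force: [-0.2, -0.5, 4.0]
grip_width: 0.409
grip_force: 52.6
```

Emit:
play_rows --translation '[[0, 0, -0.05], [0, 0, -0.1], [0, 0, -0.113], [0.015, -0.036, -0.113], [0.03, -0.071, -0.113], [0.045, -0.107, -0.113], [0.06, -0.142, -0.113], [0.0746, -0.178, -0.113], [0.0746, -0.178, -0.113], [0.0746, -0.178, -0.113]]' --rotation '[[0, 0, 0], [0, 0, 0], [0, 0, 0], [0, 0, 0.03], [0, 0, 0.06], [0, 0, 0.1], [0, 0, 0.13], [0, 0, 0.16], [0, 0, 0.16], [0, 0, 0.16]]' --gripper '[1, 1, 1, 1, 1, 1, 1, 1, 1, 1]'

```text
time_s: 6.2
eef_pos: [417.5, -271.4, 263.2]
ee_rot: [-0.001, 0.71, 0.705, 0.0]
force: [0.5, -0.4, -3.7]
grip_width: 0.412
grip_force: 52.1
```

```bash
python3 - <<'E'
from h import *
from rig import ctrl,vision
s=ctrl.sense();print(s["eef_pos"],s["ee_rot"],s["force"],s["grip_width"])
T=vision.capture("top");S=vision.capture("side");pickle.dump((T,S),open("c3.pkl","wb"))
a=cv2.resize(T["pixels"][200:320,200:360,::-1],(534,400),interpolation=2);b=cv2.resize(S["pixels"][200:300,290:356,::-1],(264,400),interpolation=2)
cv2.imwrite("pics/v3.png",np.hstack([a,b]))
E
```

```text
[ 417.50330923 -271.4157043   263.23280671] [-8.09180707e-04  7.09588186e-01  7.04616163e-01  1.19303208e-04] [ 0.46250258 -0.43774217 -3.72242781] 0.41233112853503695
```

View pics/v3.png

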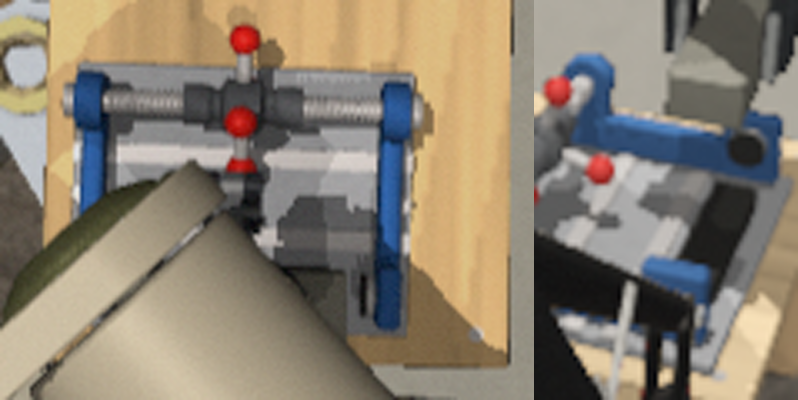

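```bash
python3 - <<'E'
from h import *
T,S=pickle.load(open("c3.pkl","rb"))
c=np.array([417.5,-271.4,263.2+10.5]);
P=[c+[a*18,52.5,b*12] for b in(1,-1) for a in(1,-1)]
print(((proj(S,P)-[290,200])*4+[534,0]).round(0))
P=[c+[a*18,-52.5,12] for a in(1,-1)]
print(((proj(T,P)-[200,200])*3.333).round(0))
E
```

```text
[[662.  68.]
 [739.  81.]
 [659. 114.]
 [735. 128.]]
[[348. 274.]
 [347. 353.]]
```

Emit:
play_rows --translation '[[0, 0, 0.03], [0, 0, 0.06], [0, 0, 0.075], [0, 0, 0.082], [0, 0, 0.086], [0, 0, 0.088], [0, 0, 0.089], [0, 0, 0.089]]' --rotation '[[0, 0, 0], [0, 0, 0], [0, 0, 0], [0, 0, 0], [0, 0, 0], [0, 0, 0], [0, 0, 0], [0, 0, 0]]' --gripper '[1, 1, 1, 1, 1, 1, 1, 1]'

```text
time_s: 7.3
eef_pos: [417.5, -271.6, 175.5]
ee_rot: [0.0, 0.71, 0.705, -0.0]
force: [-0.5, -0.7, -4.3]
grip_width: 0.41
grip_force: 52.0
```

Emit:
play_rows --translation '[[0, 0, 0.001], [0, 0, 0.002], [0, 0, 0.0025], [0, 0, 0.0025]]' --rotation '[[0, 0, 0], [0, 0, 0], [0, 0, 0], [0, 0, 0]]' --gripper '[1, 1, 1, 1]'

```text
time_s: 7.8
eef_pos: [417.5, -271.5, 173.6]
ee_rot: [0.0, 0.71, 0.705, -0.0]
force: [-2.1, 2.1, 6.1]
grip_width: 0.412
grip_force: 53.3
```

Emit:
play_rows --translation '[[0, 0, 0], [0, 0, 0], [0, 0, 0], [0, 0, -0.04], [0, 0, -0.09], [0, 0, -0.13], [0, 0, -0.13]]' --rotation '[[0, 0, 0], [0, 0, 0], [0, 0, 0], [0, 0, 0], [0, 0, 0], [0, 0, 0], [0, 0, 0]]' --gripper '[-0.1, -0.1, -0.1, -0.1, -0.1, -0.1, -0.1]'

```text
time_s: 8.68
eef_pos: [418.1, -272.1, 305.5]
ee_rot: [0.003, 0.71, 0.705, -0.0]
force: [-0.3, -0.4, -0.4]
grip_width: 0.546
grip_force: 0.0
```

Emit:
play_rows --translation '[[0, 0.02, 0], [0, 0.04, 0], [0, 0.055, 0], [0, 0.055, 0.02], [0, 0.055, 0.04], [0, 0.055, 0.05], [0, 0.055, 0.05]]' --rotation '[[0, 0, 0], [0, 0, 0], [0, 0, 0], [0, 0, 0], [0, 0, 0], [0, 0, 0], [0, 0, 0]]' --gripper '[1, 1, 1, 1, 1, 1, 1]'

```text
time_s: 9.55
eef_pos: [472.2, -271.7, 252.0]
ee_rot: [-0.001, 0.71, 0.705, -0.0]
force: [0.0, 0.2, 0.2]
grip_width: -0.003
grip_force: 0.0
```

```bash
python3 - <<'E'
from h import *
from rig import ctrl,vision
s=ctrl.sense();print(s["eef_pos"],s["ee_rot"],s["force"],s["grip_width"])
T=vision.capture("top");S=vision.capture("side");pickle.dump((T,S),open("c4.pkl","wb"))
a=cv2.resize(T["pixels"][200:320,200:350,::-1],(400,320),interpolation=2);b=cv2.resize(S["pixels"][190:300,250:360,::-1],(400,400),interpolation=2)
c=np.zeros((400,800,3),np.uint8);c[:320,:400]=a;c[:,400:]=b
cv2.imwrite("pics/v4.png",c)
E
```

```text
[ 472.18948566 -271.70838071  251.99039438] [-8.64697197e-04  7.09586702e-01  7.04617600e-01 -4.51059440e-05] [0.01606234 0.1744568  0.17815002] -0.003037629030976841
```

View pics/v4.png

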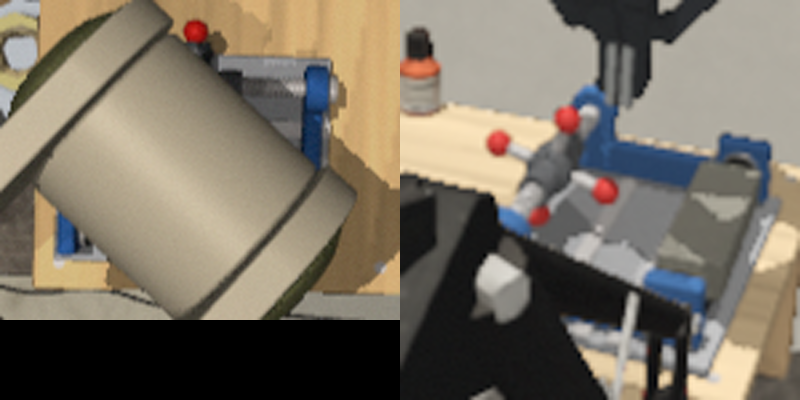

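Emit:
play_rows --translation '[[0, 0, 0.018], [0, 0, 0.033], [0, 0, 0.033], [0, 0.006, 0.033], [0, 0.012, 0.033], [0, 0.018, 0.033], [0, 0.018, 0.033]]' --rotation '[[0, 0, 0], [0, 0, 0], [0, 0, 0], [0, 0, 0], [0, 0, 0], [0, 0, 0], [0, 0, 0]]' --gripper '[1, 1, 1, 1, 1, 1, 1]'

```text
time_s: 10.52
eef_pos: [490.6, -272.2, 220.3]
ee_rot: [-0.0, 0.709, 0.705, -0.001]
force: [-3.7, -0.4, 1.0]
grip_width: 0.005
grip_force: 1.8
```

Emit:
play_rows --translation '[[0, 0.005, 0], [0, 0.01, 0], [0, 0.015, 0], [0, 0.02, 0], [0, 0.024, 0], [0, 0.024, 0]]' --rotation '[[0, 0, 0], [0, 0, 0], [0, 0, 0], [0, 0, 0], [0, 0, 0], [0, 0, 0]]' --gripper '[1, 1, 1, 1, 1, 1]'

```text
time_s: 11.28
eef_pos: [513.7, -272.1, 219.2]
ee_rot: [-0.002, 0.71, 0.705, -0.001]
force: [-6.2, 0.3, -1.2]
grip_width: 0.005
grip_force: 2.8
```

```bash
cat > balls.py <<'E'
from h import *
from rig import ctrl,vision
s=ctrl.sense();print(np.round(s["eef_pos"],1),np.round(s["force"],1))
S=vision.capture("side");p=S["pixels"].astype(int)
m=((p[...,0]>130)&(p[...,1]<70)&(p[...,2]<70)).astype(np.uint8);m[:190]=0;m[300:]=0;m[:,:265]=0;m[:,340:]=0
n,l,st,c=cv2.connectedComponentsWithStats(m)
K,R,t=cam(S);o=-R.T@t
for i in range(1,n):
    if st[i,4]<4: continue
    d=R.T@np.linalg.inv(K)@[c[i][0],c[i][1],1];X=o+d*(-272.3-o[1])/d[1]
    a,b=X[0]-512.5,X[2]-202;print(c[i].round(1),st[i,4],"r",round(np.hypot(a,b),1),"phi",round(np.arctan2(a,b),2))
E
python3 balls.py
```

```text
[ 513.7 -272.1  219.2] [-6.2  0.3 -1.2]
[281.3 222.7] 24 r 32.9 phi 0.7
[303.4 228.7] 32 r 34.0 phi -0.92
[279.  242.8] 13 r 36.2 phi 2.34
[300.7 248.5] 31 r 36.4 phi -2.46
```

Emit:
play_rows --translation '[[0, -0.002, -0.02], [0, -0.002, -0.04], [0, -0.03, -0.042], [0, -0.059, -0.042], [0, -0.059, -0.03], [0, -0.059, 0], [0, -0.059, 0], [0, -0.045, 0], [0, -0.04, 0], [0, -0.035, 0]]' --rotation '[[0, 0, 0], [0, 0, 0], [0, 0, 0], [0, 0, 0], [0, 0, 0], [0, 0, 0], [0, 0, 0], [0, 0, 0], [0, 0, 0], [0, 0, 0]]' --gripper '[1, 1, 1, 1, 1, 1, 1, 1, 1, 1]'

```text
time_s: 12.58
eef_pos: [475.6, -272.5, 224.6]
ee_rot: [-0.003, 0.709, 0.705, -0.005]
force: [-52.1, 10.0, 52.0]
grip_width: -0.003
grip_force: 36.5
```

Emit:
play_rows --translation '[[0, -0.006, -0.01], [0, -0.01, -0.03], [0, -0.02, -0.05], [0, -0.02, -0.05]]' --rotation '[[0, 0, 0], [0, 0, 0], [0, 0, 0], [0, 0, 0]]' --gripper '[1, 1, 1, 1]'

```text
time_s: 13.08
eef_pos: [460.5, -272.2, 271.8]
ee_rot: [0.002, 0.71, 0.705, 0.0]
force: [1.0, 0.6, -0.3]
grip_width: -0.0
grip_force: 0.0
```

```bash
python3 balls.py; python3 - <<'E'
from h import *
from rig import vision
T=vision.capture("top");S=vision.capture("side")
a=cv2.resize(T["pixels"][200:320,200:350,::-1],(400,320),interpolation=2);b=cv2.resize(S["pixels"][190:300,250:360,::-1],(400,400),interpolation=2)
c=np.zeros((400,800,3),np.uint8);c[:320,:400]=a;c[:,400:]=b
cv2.imwrite("pics/v5.png",c)
E
```

```text
[ 460.5 -272.2  271.8] [ 1.   0.6 -0.3]
[279.7 225.2] 18 r 30.8 phi 0.93
[301.5 227.2] 22 r 32.6 phi -0.78
[303.2 247.6] 21 r 37.5 phi -2.29
```

View pics/v5.png

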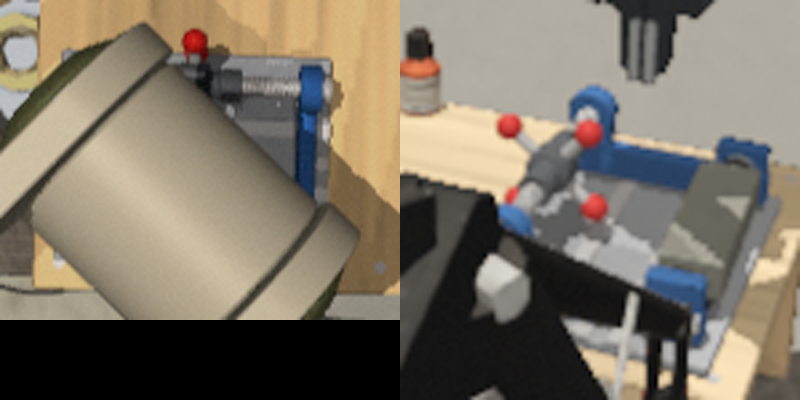

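The ball at φ≈−0.72 got wedged under the fingertip's edge. It's free now and the stone is still on the bed. I'll go deeper (z≈208) for the first part of the stroke.

Emit:
play_rows --translation '[[0, -0.001, 0.02], [0, -0.001, 0.04], [0, -0.001, 0.055], [0, -0.001, 0.062], [0, -0.001, 0.062]]' --rotation '[[0, 0, 0], [0, 0, 0], [0, 0, 0], [0, 0, 0], [0, 0, 0]]' --gripper '[1, 1, 1, 1, 1]'

```text
time_s: 13.85
eef_pos: [458.5, -271.8, 207.6]
ee_rot: [-0.0, 0.71, 0.705, -0.0]
force: [0.6, 0.4, 0.0]
grip_width: 0.004
grip_force: 0.0
```

Free at depth. Push gently.

Emit:
play_rows --translation '[[0, 0.004, 0], [0, 0.008, 0], [0, 0.012, 0], [0, 0.016, 0], [0, 0.02, 0], [0, 0.024, -0.001], [0, 0.024, -0.001]]' --rotation '[[0, 0, 0], [0, 0, 0], [0, 0, 0], [0, 0, 0], [0, 0, 0], [0, 0, 0], [0, 0, 0]]' --gripper '[1, 1, 1, 1, 1, 1, 1]'

```text
time_s: 14.72
eef_pos: [481.9, -272.2, 209.2]
ee_rot: [-0.0, 0.71, 0.705, -0.001]
force: [-6.1, -0.8, 3.2]
grip_width: -0.0
grip_force: 3.2
```

Emit:
play_rows --translation '[[0, 0, -0.005], [0, 0.001, -0.011], [0, 0.005, -0.011], [0, 0.01, -0.011], [0, 0.015, -0.011], [0, 0.02, -0.011], [0, 0.025, -0.011], [0, 0.03, -0.011], [0, 0.03, -0.011]]' --rotation '[[0, 0, 0], [0, 0, 0], [0, 0, 0], [0, 0, 0], [0, 0, 0], [0, 0, 0], [0, 0, 0], [0, 0, 0], [0, 0, 0]]' --gripper '[1, 1, 1, 1, 1, 1, 1, 1, 1]'

```text
time_s: 15.85
eef_pos: [512.1, -272.1, 219.7]
ee_rot: [-0.001, 0.71, 0.705, -0.001]
force: [-5.2, -0.1, -2.1]
grip_width: 0.001
grip_force: 2.6
```

```bash
python3 balls.py
```

```text
[ 512.1 -272.1  219.7] [-5.2 -0.1 -2.1]
[281.9 222.4] 21 r 32.8 phi 0.65
[304.1 229.6] 31 r 34.3 phi -0.99
[279.1 242.5] 11 r 35.3 phi 2.32
[300.3 248.7] 33 r 36.4 phi -2.49
```

Emit:
play_rows --translation '[[0, -0.002, -0.02], [0, -0.002, -0.045], [0, -0.03, -0.045], [0, -0.059, -0.045], [0, -0.059, -0.045], [0, -0.059, -0.025], [0, -0.059, 0], [0, -0.059, 0.012], [0, -0.059, 0.012]]' --rotation '[[0, 0, 0], [0, 0, 0], [0, 0, 0], [0, 0, 0], [0, 0, 0], [0, 0, 0], [0, 0, 0], [0, 0, 0], [0, 0, 0]]' --gripper '[1, 1, 1, 1, 1, 1, 1, 1, 1]'

```text
time_s: 17.02
eef_pos: [453.8, -271.7, 207.6]
ee_rot: [-0.0, 0.71, 0.705, 0.0]
force: [-0.6, -1.4, 1.4]
grip_width: -0.0
grip_force: 0.0
```

Emit:
play_rows --translation '[[0, 0.004, 0], [0, 0.008, 0], [0, 0.01, 0], [0, 0.012, 0], [0, 0.014, 0], [0, 0.014, 0]]' --rotation '[[0, 0, 0], [0, 0, 0], [0, 0, 0], [0, 0, 0], [0, 0, 0], [0, 0, 0]]' --gripper '[1, 1, 1, 1, 1, 1]'

```text
time_s: 17.77
eef_pos: [464.6, -271.9, 208.1]
ee_rot: [-0.003, 0.71, 0.705, -0.003]
force: [-21.0, 0.3, 8.7]
grip_width: 0.005
grip_force: 10.5
```

Emit:
play_rows --translation '[[0, 0.0005, -0.002], [0, 0.001, -0.004], [0, 0.002, -0.005], [0, 0.003, -0.006], [0, 0.004, -0.007], [0, 0.004, -0.007]]' --rotation '[[0, 0, 0], [0, 0, 0], [0, 0, 0], [0, 0, 0], [0, 0, 0], [0, 0, 0]]' --gripper '[1, 1, 1, 1, 1, 1]'

```text
time_s: 18.52
eef_pos: [469.5, -272.0, 215.2]
ee_rot: [-0.002, 0.71, 0.705, -0.002]
force: [-14.8, 0.5, 5.9]
grip_width: 0.002
grip_force: 7.3
```

```bash
python3 balls.py
```

```text
[ 469.5 -272.   215.2] [-14.8   0.5   5.9]
[280.6 224.4] 18 r 30.9 phi 0.83
[301.1 226.5] 28 r 33.2 phi -0.73
[303.  247.5] 26 r 37.1 phi -2.3
```

Emit:
play_rows --translation '[[0, 0.001, -0.001], [0, 0.002, -0.002], [0, 0.003, -0.003], [0, 0.004, -0.004], [0, 0.004, -0.004]]' --rotation '[[0, 0, 0], [0, 0, 0], [0, 0, 0], [0, 0, 0], [0, 0, 0]]' --gripper '[1, 1, 1, 1, 1]'

```text
time_s: 19.2
eef_pos: [473.9, -272.1, 219.5]
ee_rot: [-0.001, 0.71, 0.705, -0.001]
force: [-13.4, 0.6, 6.7]
grip_width: 0.0
grip_force: 6.3
```

Emit:
play_rows --translation '[[0, 0.001, -0.0005], [0, 0.002, -0.001], [0, 0.003, -0.0015], [0, 0.004, -0.002], [0, 0.004, -0.002]]' --rotation '[[0, 0, 0], [0, 0, 0], [0, 0, 0], [0, 0, 0], [0, 0, 0]]' --gripper '[1, 1, 1, 1, 1]'

```text
time_s: 19.82
eef_pos: [478.0, -272.3, 222.2]
ee_rot: [-0.001, 0.71, 0.705, -0.001]
force: [-13.0, -0.4, 10.8]
grip_width: 0.002
grip_force: 7.1
```

```bash
python3 balls.py
```

```text
[ 478.  -272.3  222.2] [-13.   -0.4  10.8]
[297.6 223.9] 25 r 32.7 phi -0.45
[277.8 227.7] 15 r 31.2 phi 1.18
[305.2 244.5] 33 r 36.1 phi -2.04
```

Emit:
play_rows --translation '[[0, -0.004, 0], [0, -0.005, 0.004], [0, -0.005, 0.008], [0, -0.002, 0.008], [0, 0, 0.008], [0, 0.002, 0.0075], [0, 0.004, 0.007], [0, 0.004, 0.007]]' --rotation '[[0, 0, 0], [0, 0, 0], [0, 0, 0], [0, 0, 0], [0, 0, 0], [0, 0, 0], [0, 0, 0], [0, 0, 0]]' --gripper '[1, 1, 1, 1, 1, 1, 1, 1]'

```text
time_s: 20.88
eef_pos: [482.8, -272.1, 214.1]
ee_rot: [-0.001, 0.71, 0.705, -0.001]
force: [-7.3, -1.3, 2.8]
grip_width: -0.003
grip_force: 3.6
```

Emit:
play_rows --translation '[[0, 0.001, -0.0005], [0, 0.002, -0.001], [0, 0.003, -0.0015], [0, 0.003, -0.0015]]' --rotation '[[0, 0, 0], [0, 0, 0], [0, 0, 0], [0, 0, 0]]' --gripper '[1, 1, 1, 1]'

```text
time_s: 21.38
eef_pos: [485.9, -272.1, 215.5]
ee_rot: [-0.001, 0.71, 0.705, -0.001]
force: [-6.2, -1.0, 3.1]
grip_width: 0.001
grip_force: 3.3
```

Emit:
play_rows --translation '[[0, 0.001, -0.0005], [0, 0.002, -0.001], [0, 0.003, -0.0015], [0, 0.003, -0.0015]]' --rotation '[[0, 0, 0], [0, 0, 0], [0, 0, 0], [0, 0, 0]]' --gripper '[1, 1, 1, 1]'

```text
time_s: 21.88
eef_pos: [488.9, -272.2, 216.7]
ee_rot: [-0.001, 0.71, 0.705, -0.001]
force: [-5.9, -0.8, 0.6]
grip_width: -0.002
grip_force: 2.8
```

```bash
python3 balls.py
```

```text
[ 488.9 -272.2  216.7] [-5.9 -0.8  0.6]
[292.3 221.5] 26 r 32.8 phi -0.09
[276.1 232.4] 16 r 32.7 phi 1.59
[306.6 239.6] 33 r 35.0 phi -1.68
[290.2 249.5] 21 r 36.2 phi 3.13
```

Emit:
play_rows --translation '[[0, 0.001, -0.0005], [0, 0.002, -0.001], [0, 0.003, -0.001], [0, 0.003, -0.001]]' --rotation '[[0, 0, 0], [0, 0, 0], [0, 0, 0], [0, 0, 0]]' --gripper '[1, 1, 1, 1]'

```text
time_s: 22.42
eef_pos: [491.8, -272.2, 217.5]
ee_rot: [-0.001, 0.71, 0.705, -0.001]
force: [-6.4, -0.8, 0.2]
grip_width: -0.007
grip_force: 2.8
```

Emit:
play_rows --translation '[[0, 0.001, 0], [0, 0.002, -0.0005], [0, 0.003, -0.001], [0, 0.003, -0.001]]' --rotation '[[0, 0, 0], [0, 0, 0], [0, 0, 0], [0, 0, 0]]' --gripper '[1, 1, 1, 1]'

```text
time_s: 22.92
eef_pos: [494.4, -272.2, 218.0]
ee_rot: [-0.002, 0.71, 0.705, -0.001]
force: [-7.3, -1.6, -1.8]
grip_width: -0.0
grip_force: 3.5
```

Emit:
play_rows --translation '[[0, 0.001, 0], [0, 0.002, 0], [0, 0.002, 0]]' --rotation '[[0, 0, 0], [0, 0, 0], [0, 0, 0]]' --gripper '[1, 1, 1]'

```text
time_s: 23.3
eef_pos: [496.1, -272.3, 218.1]
ee_rot: [-0.002, 0.71, 0.705, -0.001]
force: [-9.4, -2.0, -0.4]
grip_width: 0.002
grip_force: 4.7
```

Nip is building. Continue in small steps.

Emit:
play_rows --translation '[[0, 0.001, 0], [0, 0.002, 0], [0, 0.002, 0]]' --rotation '[[0, 0, 0], [0, 0, 0], [0, 0, 0]]' --gripper '[1, 1, 1]'

```text
time_s: 23.68
eef_pos: [497.7, -272.3, 218.2]
ee_rot: [-0.002, 0.71, 0.705, -0.002]
force: [-11.8, -0.5, -0.1]
grip_width: 0.0
grip_force: 5.9
```

Emit:
play_rows --translation '[[0, 0.001, 0], [0, 0.0025, 0], [0, 0.0025, 0]]' --rotation '[[0, 0, 0], [0, 0, 0], [0, 0, 0]]' --gripper '[1, 1, 1]'

```text
time_s: 24.05
eef_pos: [499.8, -272.3, 218.2]
ee_rot: [-0.003, 0.71, 0.704, -0.002]
force: [-14.9, -1.2, 1.5]
grip_width: -0.002
grip_force: 7.5
```

Emit:
play_rows --translation '[[0, -0.001, 0], [0, -0.002, 0], [0, -0.003, 0], [0, -0.004, -0.001], [0, -0.004, -0.01], [0, -0.004, -0.03], [0, -0.004, -0.07], [0, -0.004, -0.1], [0, -0.004, -0.1]]' --rotation '[[0, 0, 0], [0, 0, 0], [0, 0, 0], [0, 0, 0], [0, 0, 0], [0, 0, 0], [0, 0, 0], [0, 0, 0], [0, 0, 0]]' --gripper '[1, 1, 1, 1, 1, 1, 1, 1, 1]'

```text
time_s: 25.18
eef_pos: [498.8, -272.3, 321.8]
ee_rot: [0.003, 0.709, 0.705, 0.0]
force: [-0.0, -1.1, -0.7]
grip_width: -0.0
grip_force: 0.0
```

```bash
python3 balls.py; python3 - <<'E'
from h import *
from rig import vision
T=vision.capture("top");S=vision.capture("side")
a=cv2.resize(T["pixels"][200:320,200:350,::-1],(400,320),interpolation=2);b=cv2.resize(S["pixels"][190:300,250:360,::-1],(400,400),interpolation=2)
c=np.zeros((400,800,3),np.uint8);c[:320,:400]=a;c[:,400:]=b
cv2.imwrite("pics/v6.png",c)
E
```

```text
[ 498.8 -272.3  321.8] [-0.  -1.1 -0.7]
[289.  221.8] 24 r 31.0 phi 0.14
[306.7 236. ] 31 r 35.2 phi -1.43
[276.  236.1] 12 r 34.4 phi 1.86
[293.9 250. ] 29 r 36.4 phi -2.92
```

View pics/v6.png

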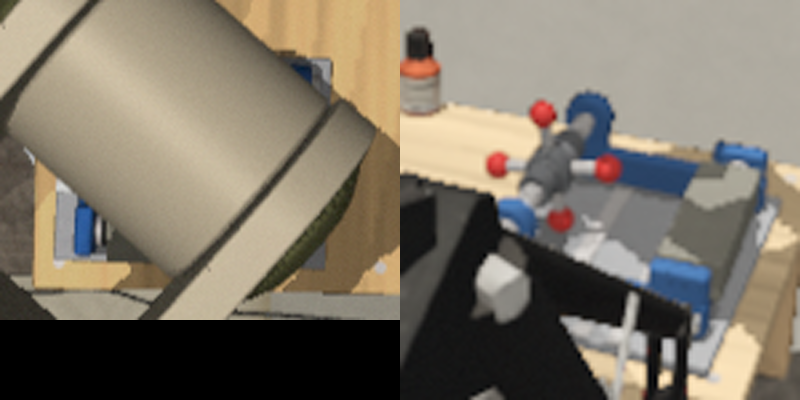

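The stone lies flat and is nipped between both pads. The spoke sits at φ≈0.18, so it has not sprung back past 33 N of nip. The arm is clear, and I'm handing in.

```bash
python3 -c "
from rig import ctrl
print(ctrl.finish_job())"
```

```text
the job is handed in; nothing more can be done
None
```

I laid the stone flat on the bed and turned the turnbuckle until a spoke end needed about 15 N. I estimate that leaves about 35 N of nip, worked out from the spoke angle rather than measured. The arm is clear, the bottle and jar were not touched, and the job is handed in; the hand-in gave no verdict. The second stroke jammed once on a ball at about 74 N of wrist force, then came free.

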